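# Load a wear shoe under the leaf spring of its holding fixture

### The arm

A 7-joint arm with a two-finger parallel gripper is mounted at the origin on a cart in front of the work surface, level with it; the furniture and walls round the work are solid. World frame = base frame: x ahead of the robot, y to its left, z up, the work surface at z = 0. Lengths are in m, angles in rad, forces in N, time in s.
With the tool pointing down it reaches from about 0.4 to 0.85 m from the base axis. Payload 10.4 kg.
Tool frame: the origin (TCP) lies midway between the tips of the shut fingers; the grasp point (between the pads) lies 19 mm behind it; z points along the fingers, y is the line along which they close (so a half turn about z gives the same grasp; the last joint's range is limited). The gripper opens to 85 mm and grips with 20 to 120 N. Pads are 22 mm wide; open, the fingers measure 114 mm over their backs; the gripper's body (76 mm by 85 mm) begins 54 mm behind the grasp point. The pads swing forward as they close: fully open they stand 13 mm farther back than shut.
Start: joints at [-0.023, 0.332, -0.065, 1.46, 0.022, 1.35, -0.088], TCP at [0.625, 0, 0.231] pointing down, gripper open.
Joint ranges: [-2.6, 2.6], [-0.5, 2.12], [-1.47, 1.34], [0.16, 2.42], [-1.27, 4.41], [0.06, 2.06], [-2.6, 2.6]. Speed limits (rad/s): [2.22, 2.22, 2.79, 2.79, 3.14, 3.14, 3.14].

### API

Orientations are given as [roll, pitch, yaw] about the fixed x, y, z axes, in that order (R = Rz(yaw) Ry(pitch) Rx(roll)).
In Python, from workcell import arm, eyes gives the robot as it stands.
- The arm moves only by the tool apply_moves, never from a script. Its argument "steps" is a list of rows, each a list of 4 numbers: the shift along the tool's x, y, z in m, then the turn about the tool's z in rad. A call has 1 to 10 rows; each row shifts and turns the commanded pose from where the row before left it, along the tool's axes as they then stand; what a row does not reach is not made up. A row lasts 1/8 s, in which the tool goes at most 62.5 mm and 10.7 degrees, less where a joint would pass 70% of its speed; a pose out of reach is approached as far as the arm can. A call with a gripper value outside its range is refused whole. "hand" is the opening, from -1 (shut) to 1 (fully open), set as the call begins (left out, the last holds). The fingers move at their own pace and stop on an object; "grip_force" is the grip in N (left out, the last holds). Time passes only in rows, so rows that do not move let the fingers close. It gives the time, the measured TCP pose, the force, the opening and the grip force at its end, in the units of the state.
- arm.observe(): the state, without advancing time (a new reading comes with each control period).
- eyes.get_image(name): name is "scene" or "side" or "wrist"; returns (picture, depth): 384x512x3 uint8, red, green, blue; 384x512 float32, m along the optical axis (not along the pixel's ray), 0 where there is no reading.
- eyes.camera_model(name): a dict with "mtx" (3x3 intrinsics, pixels), "R" (3x3) and "t" (3): a world point X has camera coordinates R X + t. Camera axes: x right, y down, z forward; pixel columns grow to the right and rows downward; lengths in m; the calibration is good to about 2 mm. A picture is of the moment at which its call begins: read the wrist's pose just before it. camera_model takes no time and is no camera call; for the wrist camera it gives the pose at the moment of the call.
- arm.hand_in(): hands the job in; it is judged then, once.
The state is a dict: "time": time; "joints": joint angles; "dq": joint speeds; "joint_efforts": joint torques, N m; "ee_pos": TCP position; "eef_rot": TCP orientation; "contact_force": force on the tool from outside, world axes, zero at the start; "torque": the same for the moment, N m; "width": opening from 0.0 (shut) to 1.0 (fully open); "grip_force": force on a finger pad.
Only numpy, scipy, OpenCV 4.12 (cv2) and the standard library are available. Lean on these libraries where they do the work, as an engineer would, in place of code of your own. Each camera call takes 0.05 s, during which the arm holds its last target. There are 200 camera calls.

### The job

Load the brass-faced wear shoe into the blue holding fixture without gripping or lifting it: with closed fingertips press its bare steel tail down hard until the shoe lies flat on the fixture's floor, and keep it pressed down while you slide it forward under the lips and the leaf spring, fully home against the end stop, so that the red lifter springs up behind it. Then let go and stand clear. Leave the other things on the bench where they are.

Things in the scene. Friction and masses are not known exactly. Their poses are not given: they have to be found in the camera images.
- fixture: Blue and steel holding fixture fixed to the bench, 247 (own x) x 108 (y) x 52 (z) mm. Origin under its middle at bench height, x = loading direction, z up. The floor for the shoe is 12 mm above the origin. Side rails along its whole length: inner faces at y = +-40 mm, tops at z = 28 mm.
- lip_entry (a point): Point midway between the near ends of the two steel lips, at their underside; axes as the fixture's. The lips (fixture x = 35 to 118 mm, z = 20 to 28 mm) overhang the floor with 62 mm free between them. They hold down the edges of the shoe's plate (2 mm play) and block its nose unless it is pressed down.
- bridge_mid (a point): Middle of the blue bridge's top, 52 mm above the bench. The bridge crosses the fixture from x = 66 to 84 mm in its frame, its underside 43 mm above the bench, and carries the leaf spring. The fingers need not pass it.
- shoe: Loose oiled wear shoe, about 0.35 kg: steel plate 120 (own x) x 76 (y) x 6 (z) mm; on it a brass block 54 mm wide from x = -18 to 58 mm, top at z = 16 mm. Origin: centre of the underside, +x = nose. At the start it lies on the raised lifter, along the fixture, its origin at x = -42 to -30 mm in the fixture's frame, underside 21 mm up.
- shoe_tail (a point): Point on the bare steel tail of the shoe, where to press: top of the plate, mid width, 21 mm from the tail edge and 21 mm behind the brass block's upright rear face (10 mm high), a shoulder that fingertips can push forward against. Axes as the shoe's. Top of the tail: 18 mm above the bench when pressed flat.
- fixture_home (a point): Point on the fixture's floor where the shoe's origin lies when fully home: x = 56 mm, z = 12 mm in the fixture's frame. Axes as the fixture's. The end stop's face is 60 mm further on.
- lifter (a joint): Red spring bar 80 x 38 mm under the shoe, at fixture x = -92 to -12 mm. 0 = up (top 21 mm above the bench), 0.009 m = flush with the floor. It pushes up with 7 N when up, 15 N when flush: about 12 N on the fingers presses the shoe flat, some more does no harm. It springs up behind the tail once the shoe is home.
- leaf (a joint): Steel leaf spring 36 mm wide, hinged under the bridge, sloping down towards the end stop. 0 = free (tip 21 mm above the bench, lower than the top of the block), grows in rad as it is lifted, about 0.16 with the block fully under it; it then presses on the block with about 8 N.
- leaf_tip (a point): Lowest point of the leaf spring's free end, mid width.
- bevel_gear: Loose steel bevel gear, 56 mm across, 26 mm high, standing left of the fixture. Origin under its middle. Not to be moved.
- short_shaft: Loose short steel shaft lying right of the fixture, 19 mm thick, 60 mm long along its own y. Origin under its middle. Not to be moved.
- seal: Loose copper-brown ring (oil seal), 67 mm across, 16 mm high, lying at the left. Origin under its middle. Not to be moved.
- pen: Loose blue marker pen, 14 mm thick, 138 mm long along its own y, lying at the right. Origin under its middle. Not to be moved.

How it is judged:
By the outcome, as a careful person would: the job done as asked, in the order asked, and still so for the second after the job is handed in, with the robot touching nothing.
It also fails if it takes over 32 s, if anything falls off the work surface, if the arm or the gripper's body presses on something with over 40 N, if the wrist force passes 120 N, or if a joint passes its speed limit or range.

## Working session

There is one attempt and no reset: what is moved stays moved. The work goes in short steps, Python scripts to look and compute and a tool call to move; the robot and the scene stay as the last step left them, time stands still between calls to the robot, and variables do not carry over. Pictures are saved under pics/ and viewed, at most 10 in all, crops included, and the job is handed in when it is done.

Besides the shell and the picture viewer there is one more tool, called after "Call:" as a command line: name --pt "numbers of a row" for each row, then --argument value for the rest. apply_moves: Moves the arm, as the interface text tells. Its arguments: {"type":"object","properties":{"steps":{"type":"array","items":{"type":"array","items":{"type":"number"}}},"hand":{"type":"number"},"grip_force":{"type":"number"}},"required":["steps"]}

```bash
mkdir -p pics; cat > h.py <<'E'
import numpy as np, cv2
from workcell import arm, eyes
def cloud(n):
    m=eyes.camera_model(n); im,d=eyes.get_image(n)
    K,R,t=[np.array(m[k],float) for k in("mtx","R","t")]
    v,u=np.mgrid[:384,:512]
    c=np.stack([(u-K[0,2])/K[0,0]*d,(v-K[1,2])/K[1,1]*d,d],-1)
    P=(c-t.ravel())@R
    P[d==0]=np.nan
    return im,d,P
def save(n,im): cv2.imwrite("pics/"+n,im[:,:,::-1])
E
python3 - <<'E'
from h import *
s=arm.observe();print(s)
ims=[]
for n in("scene","side"):
    im,d,P=cloud(n);np.savez(n+".npz",im=im,P=P);save(n+"0.png",im)
    hsv=cv2.cvtColor(im,cv2.COLOR_RGB2HSV)
    print(n,(d>0).mean(),np.nanmin(P.reshape(-1,3),0),np.nanmax(P.reshape(-1,3),0))
E
```

```text
{'time': 0.0, 'joints': array([-0.02260148,  0.33289349, -0.06466245,  1.46091999,  0.02158144,
        1.3498928 , -0.08850511]), 'dq': array([-0.00018618, -0.00098792, -0.00164591,  0.00029002,  0.00017894,
       -0.0027873 , -0.00026219]), 'joint_efforts': array([ 4.98105128e-04, -6.25449800e+01,  4.97091911e-02, -3.91610491e+01,
        1.63588714e-02,  9.83294769e-03, -6.01235030e-06]), 'ee_pos': array([ 6.24635714e-01, -2.00718295e-05,  2.30512511e-01]), 'eef_rot': array([-3.14017465e+00,  5.85899648e-05,  1.57077370e+00]), 'contact_force': array([-0.05250375,  0.38393455, -0.49151394]), 'torque': array([0.00496286, 0.01995164, 0.02582135]), 'grip_force': 0.0, 'width': 1.0010466220762002}
scene 0.9960581461588541 [-0.26784821 -1.44080575 -0.91689797] [1.08664997 0.68179309 0.62923759]
side 0.9961344401041666 [-0.32826619 -0.80711496 -0.91106419] [1.09780367 2.57521856 0.56525015]
```

View pics/scene0.png

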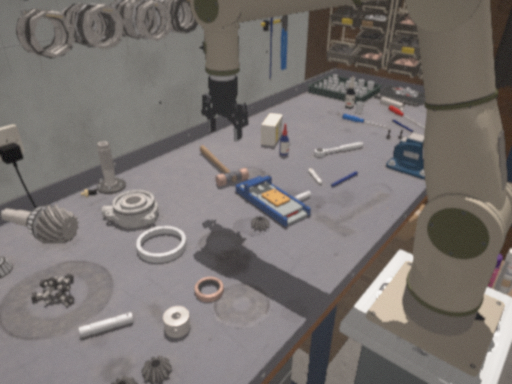

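View pics/side0.png

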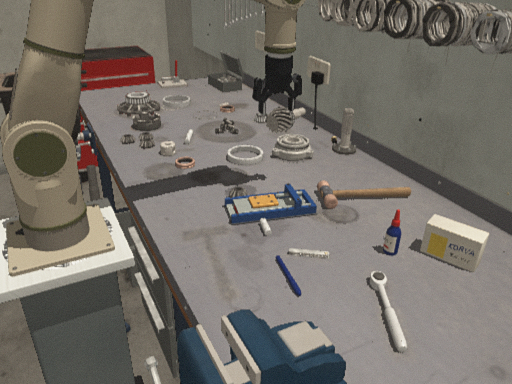

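The scene view shows the blue fixture at about (270,200), with its bridge at the far upper-left end near (250,187). The side view shows it at about (270,205), with the brass block at (263,201) and the bridge at (295,195). Next I'll measure it.

```bash
python3 - <<'E'
from h import *
big=[]
for n,(u0,u1,v0,v1) in(("scene",(225,320,165,230)),("side",(215,325,175,228))):
    z=np.load(n+".npz");im,P=z["im"],z["P"]
    hsv=cv2.cvtColor(im,cv2.COLOR_RGB2HSV);box=np.zeros((384,512),bool);box[v0:v1,u0:u1]=1
    blue=box&(hsv[...,0]>100)&(hsv[...,0]<125)&(hsv[...,1]>130)
    brass=box&(hsv[...,0]>8)&(hsv[...,0]<28)&(hsv[...,1]>120)
    for k,m,lo,hi in(("blue",blue,.022,.034),("bridge",blue,.046,.058),("brass",brass,.03,.045)):
        q=P[m]; q=q[np.isfinite(q[:,2])]
        print(n,k,len(q),np.percentile(q[:,2],[5,50,95]).round(4) if len(q) else '')
        q=q[(q[:,2]>lo)&(q[:,2]<hi)]
        if len(q)>5:
            r=cv2.minAreaRect((q[:,:2]*1000).astype(np.float32)); print("  rect",len(q),np.round(r[0],1),np.round(r[1],1),round(r[2],1),"box",cv2.boxPoints(r).round(0).tolist(),"mean",q.mean(0).round(4))
    c=im[v0:v1,u0:u1]; big.append(cv2.resize(c,(600,290),interpolation=cv2.INTER_CUBIC))
save("crop0.png",np.vstack(big))
E
```

```text
scene blue 33 [0.0262 0.0504 0.0528]
  rect 8 [ 650.3 -149.3] [33.7  4.9] 76.7 box [[644.0, -165.0], [649.0, -166.0], [657.0, -133.0], [652.0, -132.0]] mean [ 0.6504 -0.1468  0.027 ]
scene bridge 33 [0.0262 0.0504 0.0528]
  rect 25 [ 612.8 -129.2] [69.3 15. ] 80.2 box [[600.0, -162.0], [614.0, -165.0], [626.0, -96.0], [611.0, -94.0]] mean [ 0.6139 -0.1191  0.0508]
scene brass 205 [0.0334 0.0356 0.0382]
  rect 205 [ 525.5 -107.5] [51.5 74.3] 75.3 box [[483.0, -123.0], [555.0, -142.0], [568.0, -92.0], [496.0, -73.0]] mean [ 0.5241 -0.1055  0.0357]
side blue 643 [0.0103 0.0275 0.0552]
  rect 325 [ 545.5 -120.2] [100.2 238.6] 77.2 box [[418.0, -143.0], [651.0, -196.0], [673.0, -98.0], [440.0, -45.0]] mean [ 0.5463 -0.1468  0.0287]
side bridge 643 [0.0103 0.0275 0.0552]
  rect 92 [ 610.1 -137.1] [92.9 16.5] 76.4 box [[591.0, -180.0], [607.0, -184.0], [629.0, -94.0], [613.0, -90.0]] mean [ 0.6079 -0.1393  0.0541]
side brass 282 [0.0329 0.0394 0.0416]
  rect 282 [ 526.3 -113.9] [53.6 74.9] 78.6 box [[484.0, -133.0], [558.0, -148.0], [568.0, -95.0], [495.0, -80.0]] mean [ 0.5239 -0.1191  0.0389]
```

View pics/crop0.png

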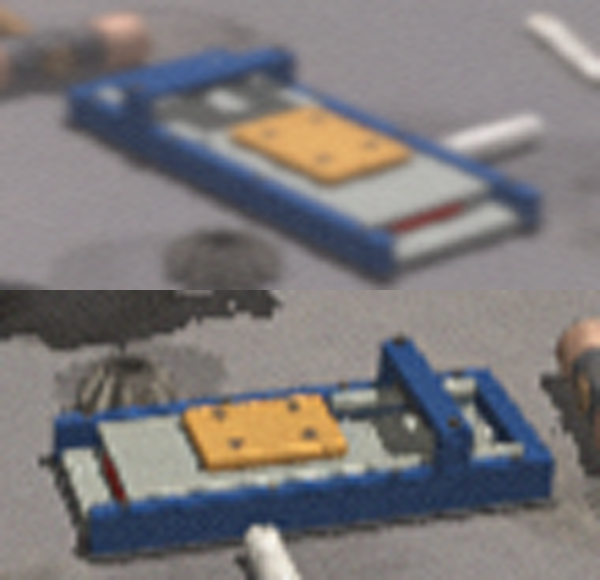

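The crop shows the shoe lying on the lifter, with its bare tail and the red bar at the near end. The fixture's yaw is about -12.8°, and the shoe origin comes out at fixture x of about -41 mm, which is within the stated range. I'll turn the tool so its x lies along -(fixture x), shut the hand and descend partway.

Call:
apply_moves --pt "0 0 0.01 -0.168" --pt "0 0 0.01 -0.168" --pt "0 0 0.01 -0.168" --pt "0 0 0.01 -0.168" --pt "0 0 0.01 -0.168" --pt "0 0 0.01 -0.168" --pt "0 0 0.01 -0.168" --pt "0 0 0.01 -0.168" --pt "0 0 0 0" --hand -1 --grip_force 60

```text
time: 1.23
ee_pos: [0.6243, -0.0002, 0.1502]
eef_rot: [-3.141, -0.002, 2.914]
contact_force: [0.4, 0.5, -0.3]
width: 0.002
grip_force: 0.0
```

Call:
apply_moves --pt "0.0324 -0.0326 0 0" --pt "0.0324 -0.0326 0 0" --pt "0.0324 -0.0326 0 0" --pt "0.0324 -0.0326 0.01 0" --pt "0 0 0.01 0" --pt "0 0 0 0"

```text
time: 1.98
ee_pos: [0.4695, -0.0976, 0.1313]
eef_rot: [3.141, -0.0, 2.912]
contact_force: [-0.4, 0.6, -0.3]
width: 0.0
grip_force: 0.0
```

```bash
python3 - <<'E'
from h import *
s=arm.observe();print(s['time'],s['ee_pos'],s['eef_rot'])
im,d,P=cloud("wrist");save("wrist1.png",im)
hsv=cv2.cvtColor(im,cv2.COLOR_RGB2HSV)
brass=(hsv[...,0]>8)&(hsv[...,0]<28)&(hsv[...,1]>120)&(P[...,2]>.031)&(P[...,2]<.045)
blue=(hsv[...,0]>100)&(hsv[...,0]<125)&(hsv[...,1]>130)
red=((hsv[...,0]<7)|(hsv[...,0]>172))&(hsv[...,1]>120)&(P[...,2]<.03)
for k,m in(("brass",brass),("rails",blue&(abs(P[...,2]-.028)<.004)),("bridge",blue&(abs(P[...,2]-.052)<.005)),("red",red)):
    q=P[m]
    if len(q)>20:
        r=cv2.minAreaRect((q[:,:2]*1000).astype(np.float32));print(k,len(q),q.mean(0).round(4),np.round(r[0],1),np.round(r[1],1),round(r[2],1))
E
```

```text
1.975 [ 0.46951709 -0.09761701  0.13131693] [ 3.14127828e+00 -7.38223207e-05  2.91212137e+00]
brass 1048 [ 0.4993 -0.1028  0.0368] [ 508.1 -106. ] [52.4 37.2] 76.5
rails 2416 [ 0.489  -0.102   0.0281] [ 494.3 -103.7] [ 98.5 135.1] 77.4
bridge 55 [ 0.6032 -0.1292  0.0497] [ 603.4 -129.6] [11.   3.2] 71.1
red 90 [ 0.4489 -0.0951  0.0185] [449.7 -93.1] [37.6  2.8] 74.4
```

View pics/wrist1.png

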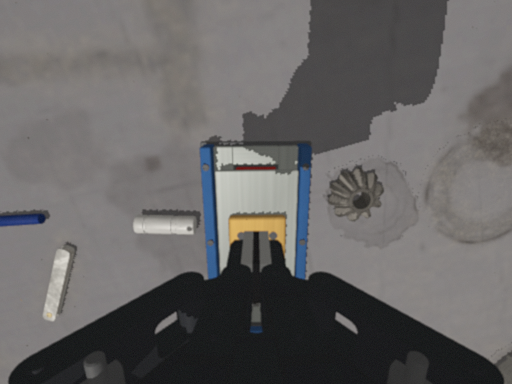

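The wrist view shows the shoe in the fixture: rails at u≈208 and 304, the brass rear edge at row ≈215, and the shaft and gear standing clear on either side. The tail point measures (0.4695, -0.0972), so the TCP is already above it. I'll move 6 mm towards the shoulder and descend.

Call:
apply_moves --pt "-0.003 0 0.03 -0.007" --pt "-0.003 0 0.03 0" --pt "0 0 0.025 0" --pt "0 0 0.01 0" --pt "0 0 0.006 0" --pt "0 0 0.006 0" --pt "0 0 0.005 0" --pt "0 0 0 0"

```text
time: 3.02
ee_pos: [0.4762, -0.0991, 0.0202]
eef_rot: [3.141, 0.002, 2.922]
contact_force: [-2.5, 1.6, 8.8]
width: 0.003
grip_force: 4.4
```

Call:
apply_moves --pt "0 0 0.002 0" --pt "0 0 0.002 0" --pt "0 0 0 0" --pt "0 0 0 0"

```text
time: 3.52
ee_pos: [0.4773, -0.0994, 0.018]
eef_rot: [3.142, 0.004, 2.922]
contact_force: [-6.1, 1.6, 25.8]
width: 0.001
grip_force: 12.5
```

Call:
apply_moves --pt "-0.004 0 0 0" --pt "-0.004 0 0 0" --pt "-0.004 0 0 0" --pt "-0.005 0 0 0" --pt "-0.005 0 0 0" --pt "-0.005 0 0 0" --pt "0 0 0 0"

```text
time: 4.4
ee_pos: [0.5042, -0.1055, 0.0181]
eef_rot: [3.141, 0.005, 2.921]
contact_force: [-3.2, 0.4, 20.0]
width: 0.001
grip_force: 10.1
```

```bash
python3 - <<'E'
from h import *
im,d,P=cloud("side");save("side2.png",cv2.resize(im[165:235,205:335],(780,420),interpolation=cv2.INTER_CUBIC))
hsv=cv2.cvtColor(im,cv2.COLOR_RGB2HSV);b=np.zeros((384,512),bool);b[175:228,215:325]=1
m=b&(hsv[...,0]>8)&(hsv[...,0]<28)&(hsv[...,1]>120)
q=P[m];q=q[(q[:,2]>.015)&(q[:,2]<.045)];r=cv2.minAreaRect((q[:,:2]*1000).astype(np.float32));print(len(q),q.mean(0),r)
E
```

```text
284 [ 0.55260898 -0.12457007  0.03006423] ((554.6495971679688, -118.89815521240234), (59.788536071777344, 73.69944763183594), 75.42547607421875)
```

View pics/side2.png

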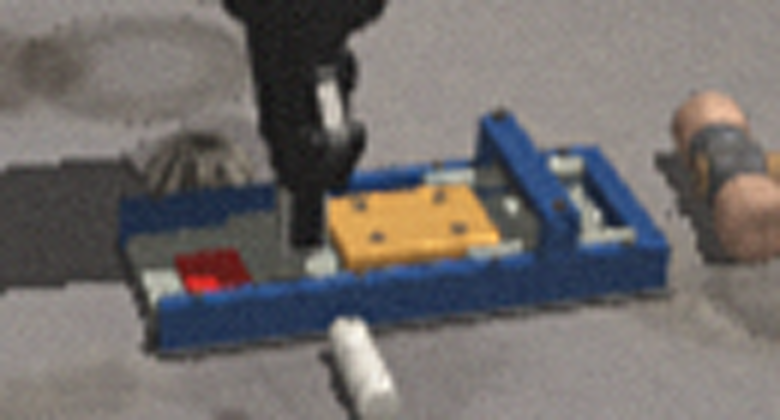

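The shoe is flat with the TCP at z = 18 mm. It has moved about 29 mm, so the nose is under the lips. I'll keep sliding.

Call:
apply_moves --pt "-0.005 0 0.0005 0" --pt "-0.005 0 0 0" --pt "-0.005 0 0 0" --pt "-0.005 0 0 0" --pt "-0.005 0 0 0" --pt "-0.005 0 0 0" --pt "-0.005 0 0 0" --pt "-0.005 0 0 0" --pt "-0.005 0 0 0" --pt "0 0 0 0"

```text
time: 5.7
ee_pos: [0.547, -0.115, 0.018]
eef_rot: [-3.142, 0.003, 2.922]
contact_force: [-10.9, 1.7, 28.8]
width: -0.001
grip_force: 14.7
```

Call:
apply_moves --pt "-0.004 0 0 0" --pt "-0.004 0 0 0" --pt "-0.004 0 0 0" --pt "-0.003 0 0 0" --pt "-0.002 0 0 0" --pt "-0.002 0 0 0" --pt "0 0 0 0"

```text
time: 6.58
ee_pos: [0.5654, -0.1191, 0.018]
eef_rot: [3.142, 0.003, 2.922]
contact_force: [-10.0, 2.1, 27.6]
width: 0.003
grip_force: 18.0
```

Call:
apply_moves --pt "-0.002 0 0 0" --pt "-0.002 0 0 0" --pt "-0.002 0 0 0" --pt "0 0 0 0"

```text
time: 7.08
ee_pos: [0.5657, -0.1191, 0.018]
eef_rot: [-3.141, -0.01, 2.922]
contact_force: [-40.6, 8.3, 57.1]
width: 0.003
grip_force: 36.7
```

Call:
apply_moves --pt "0.002 0 0 0" --pt "0.002 0 0 0" --pt "0 0 0 0"

```text
time: 7.45
ee_pos: [0.5655, -0.1191, 0.018]
eef_rot: [-3.141, -0.001, 2.922]
contact_force: [-19.2, 4.0, 36.5]
width: 0.0
grip_force: 25.5
```

```bash
python3 - <<'E'
from h import *
im,d,P=cloud("side");save("side3.png",cv2.resize(im[165:235,205:335],(780,420),interpolation=cv2.INTER_CUBIC))
hsv=cv2.cvtColor(im,cv2.COLOR_RGB2HSV);b=np.zeros((384,512),bool);b[175:228,215:325]=1
red=b&((hsv[...,0]<6)|(hsv[...,0]>172))&(hsv[...,1]>150)
print("red z",np.percentile(P[red][:,2],[10,50,90]),red.sum())
E
```

```text
red z [nan nan nan] 241
```

View pics/side3.png

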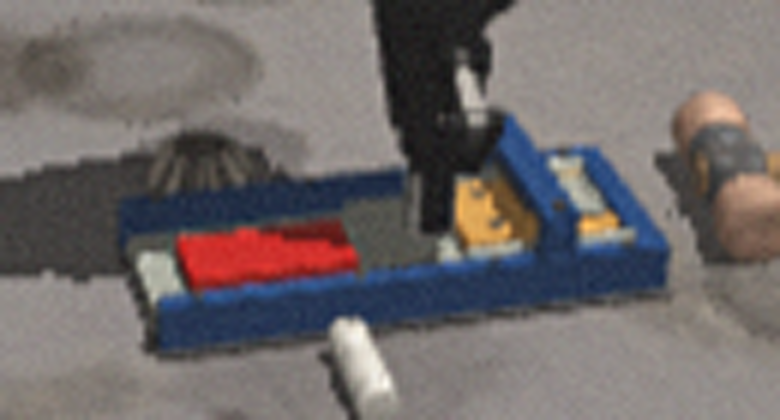

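The picture shows the brass block under the bridge and leaf, and the whole red lifter exposed and raised behind the tail. I'll ease off and rise clear.

Call:
apply_moves --pt "0.0015 0 0 0" --pt "0 0 -0.004 0" --pt "0 0 -0.006 0" --pt "0.005 0 -0.015 0" --pt "0.02 0 -0.04 0" --pt "0.04 0 -0.04 0" --pt "0.04 0 -0.03 0" --pt "0 0 0 0" --pt "0 0 0 0"

```text
time: 8.62
ee_pos: [0.4624, -0.0964, 0.1502]
eef_rot: [-3.141, 0.001, 2.922]
contact_force: [0.3, -0.5, 0.4]
width: 0.005
grip_force: 0.0
```

```bash
python3 - <<'E'
from h import *
print(arm.observe()['contact_force'],arm.observe()['ee_pos'])
im,d,P=cloud("side");save("side4.png",cv2.resize(im[165:235,205:335],(780,420),interpolation=cv2.INTER_CUBIC))
hsv=cv2.cvtColor(im,cv2.COLOR_RGB2HSV);b=np.zeros((384,512),bool);b[175:228,215:325]=1
red=b&((hsv[...,0]<6)|(hsv[...,0]>172))&(hsv[...,1]>150)
br=b&(hsv[...,0]>8)&(hsv[...,0]<28)&(hsv[...,1]>120)
for m in(red,br):
    q=P[m];q=q[(q[:,2]>.01)&(q[:,2]<.045)];print(np.percentile(q[:,2],[10,50,90]),len(q),(q@[.975,-.2215,0]).min(),(q@[.975,-.2215,0]).max())
E
```

```text
[ 0.27320762 -0.48343062  0.37256577] [ 0.46235271 -0.09642024  0.15015708]
[0.01960436 0.02364053 0.02544785] 226 0.4590349871472716 0.538144141857674
[0.02853886 0.03044938 0.03201116] 135 0.5877978384547388 0.6623119442947059
```

View pics/side4.png

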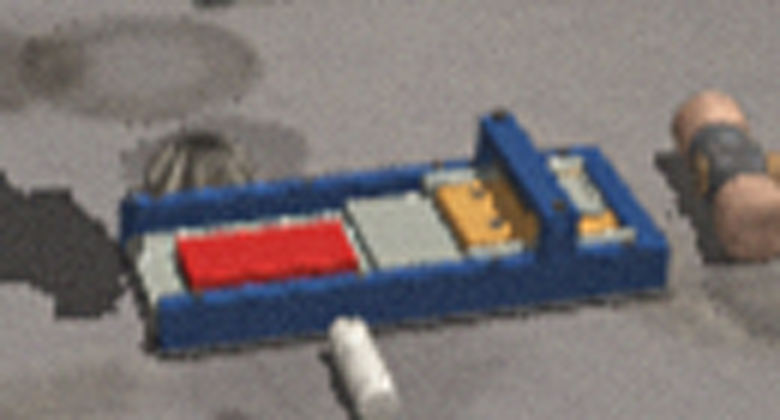

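The shoe is home: the brass rear face is 50 mm beyond the lifter's front end, as it should be. The lifter is up, the gear and shaft beside the fixture are where they were, and the robot is clear.

```bash
python3 -c "
from workcell import arm
print(arm.hand_in())"
```

```text
the job is handed in; nothing more can be done
None
```

The shoe is flat and fully home against the end stop, the red lifter is up behind it, the arm stands clear, and the job was handed in at about 8.7 s.

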